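# Seat a guide roller in the V-block of the inspection fixture

### The arm

A 6-joint arm with a two-finger parallel gripper is mounted at the origin on the work surface. World frame = base frame: x ahead of the robot, y to its left, z up, the work surface at z = 0. Lengths are in mm, angles in rad, forces in N, time in s.
With the tool pointing down it reaches from about 350 to 775 mm from the base axis. Payload 7.3 kg.
Tool frame: the origin (TCP) lies midway between the tips of the shut fingers; the grasp point (between the pads) lies 19 mm behind it; y points along the fingers, z is the direction in which the jaws open and shut, and the axes are right-handed (so a half turn about y gives the same grasp; the last joint's range is limited). The gripper opens to 92 mm and grips with 3 to 60 N. Pads are 19 mm wide; open, the fingers measure 130 mm over their backs; the gripper's body (75 mm by 190 mm) begins 47 mm behind the grasp point.
Start: joints at [1.039, 0.342, 1.524, -0, 1.275, -0.146], TCP at [197.545, 486.437, 226.741] pointing down, gripper open.
Joint ranges: [-2.53, 2.53], [-0.77, 2.02], [0.04, 2.7], [-1, 4.14], [0.28, 2.66], [-3.11, 3.11]. Speed limits (rad/s): [2.57, 2.57, 3.14, 3.14, 3.14, 3.14].

### API

Orientations are given as a unit quaternion [x, y, z, w].
In Python, from workcell import arm, eyes gives the robot as it stands. The module is installed in compiled form; this text tells all that it offers.
- The arm moves only by the tool jog_arm, never from a script. Its argument "increments" is one flat list of numbers, 7 for each row, row after row: the shift along the tool's x, y, z in mm, then the turn, a rotation vector about the tool's x, y, z in degrees, then the closure, from -1 (fully open) to 1 (shut). A call has 1 to 5 rows; each row shifts and turns the commanded pose from where the row before left it, along the tool's axes as they then stand; what a row does not reach is not made up. A row lasts 1/8 s, in which the tool goes at most 62.5 mm and 10.7 degrees, less where a joint would pass 70% of its speed; a pose out of reach is approached as far as the arm can. A call with a gripper value outside its range is refused whole. The fingers move at their own pace and stop on an object; the grip force is fixed at half the most. Time passes only in rows, so rows that do not move let the fingers close. It gives the time, the measured TCP pose, the force and the opening at its end, in the units of the state.
- arm.state(): the state, without advancing time (a new reading comes with each control period).
- eyes.snapshot(name): name is "scene" or "top" or "wrist"; returns a dict with "color" (400x640x3 uint8, red, green, blue), "camera_matrix" (3x3 intrinsics, pixels), "R" (3x3) and "t" (3): a world point X has camera coordinates R X + t; the wrist camera has in their place "tool_from_camera" (4x4, takes a point from camera to tool coordinates, whose origin is the TCP and whose axes are the tool frame's). Camera axes: x right, y down, z forward; pixel columns grow to the right and rows downward; lengths in mm; the calibration is good to about 2 mm. The wrist camera is an equidistant fisheye: a pixel r from the principal point sees the ray r / f radians off the axis. A picture is of the moment at which its call begins: read the wrist's pose just before it. There is no depth.
- arm.hand_in(): hands the job in, once; it reports no verdict.
The state is a dict: "time": time; "joint_positions": joint angles; "joint_vel": joint speeds; "tau": joint torques, N m; "ee_pos": TCP position; "tcp_rot": TCP orientation; "contact_force": force on the tool from outside, world axes, zero at the start; "wrist_torque": the same for the moment, N m; "finger_gap": finger opening in mm.
Only numpy, scipy, OpenCV 4.12 (cv2) and the standard library are available. Lean on these libraries where they do the work, as an engineer would, in place of code of your own. Each camera call takes 0.05 s, during which the arm holds its last target. There are 200 camera calls.

### The job

Take the guide roller that has a thin journal sticking out of one end from the wooden rack and lay it in the groove of the V-block, plain tapered end towards the back stop and still clear of the spring-loaded wheel. Then push it along the groove, under the wheel, until it sits on both flanks and is fully home against the back stop; press it there for a good half second with about 10 N on the stop, never more than 15 N, and let go so that it stays touching the stop. Leave everything else where it is.

Things in the scene. Friction and masses are not known exactly. Their poses are not given: they have to be found in the camera images.
- roller: The guide roller to seat: aluminium cylinder, 36 mm diameter, 100 mm long, 0.21 to 0.39 kg, with a steel journal (14 mm diameter) sticking 20 mm out of one end. Origin on the axis, half-way along the 100 mm cylinder; own y runs along the axis to the plain end, the journal points to -y. Starts level in one of the rack's two places, own y within 30 degrees of world +y.
- roller_nose (a point): Middle of the roller's plain end face, 50 mm from its origin along own +y; this face goes against the back stop's button. The rim here is tapered: from 28 mm diameter at the face to the full 36 mm over 8 mm of length.
- roller_tail (a point): Middle of the journal's end face, the other end of the roller (70 mm from the origin, along own -y). The roller can be pushed here with closed fingers.
- rack: Low fixed wooden rack, 170 x 90 mm, origin under its centre, on the table. Two places (own x = -50 and +50 mm), each with short 45-degree saddles at own y = -32 and +32 mm. Rollers lie along own y, axis 42 mm above the table. The saddles reach up to 10 mm below the axis; between them, 50 mm along y, only the 10 mm thick base board lies below.
- vblock: Fixed V-block fixture on a plate 110 x 200 x 10 mm. Origin under the plate's centre, on the table. The groove (90 degrees between the flanks) runs along own y from -80 to +50 mm; a roller seated in it has its axis 62 mm above the table over own x = 0. The flanks' upper edges are 15 mm either side and 10 mm below that axis: fingers holding the roller should reach at most 8 mm below its axis.
- wheel_mid (a point): Centre of the free-turning steel wheel (18 mm diameter, 18 mm wide) under a fixed bridge across the groove at own y = +25 mm of the V-block; posts at own x = -36 and +36 mm, top 114 mm above the table. The wheel hangs 3 mm too low to lay the roller in under it: the roller must be slid in from the -y side, and its tapered rim lifts the wheel.
- presser (a joint): Lift of the wheel in m: 0 hanging free, about 0.003 with the roller under it, 0.008 at most. A spring presses it down with about 4 N at 0 and 5 N at 0.003. Sliding the roller along the groove under it takes roughly 5 to 12 N, different at each start; that comes on top of what the stop feels.
- stop: Fixed back stop beyond the groove's +y end: upright steel block; a hand-set screw sticks out of it towards the groove, with a round 18 mm button on its end, on the roller's axis. Origin at the middle of the block's face towards the groove, 62 mm above the table; own y as the V-block's. The button's face, the stop proper, stands 8 to 24 mm out (own -y), not measured; it gives 1 mm per 8 N.
- plain_roller: Bystander in the rack's other place: plain aluminium cylinder, 36 mm diameter, 82 mm long, without a journal. Origin at its middle, axis along own y.
- cone_a: Bystander: empty cardboard tapered tube standing upright, 58 mm at the foot, 150 mm tall. Origin under its centre.
- cone_b: Bystander: empty yellow plastic tapered tube standing upright, 58 mm at the foot, 150 mm tall. Origin under its centre.
- collar_a: Bystander: brass collar, 34 mm across and 14 mm high, lying flat. Origin under its centre.
- collar_b: Bystander: steel collar, 28 mm across and 10 mm high, lying flat. Origin under its centre.
- wrench: Bystander: wrench lying on the table.
- driver: Bystander: screwdriver lying on the table.
- oil: Bystander: small white oil bottle, 50 mm across and 130 mm tall. Origin under its centre.
There are look-alikes about, which are no part of the job. What is shaped like the vblock but orange is not meant.

How it is judged:
By the outcome, as a careful person would: the job done as asked, in the order asked, and still so for the second after the job is handed in, with the robot touching nothing.
It also fails if it takes over 64 s, if anything falls off the work surface, if the arm or the gripper's body presses on something with over 40 N, if the wrist force passes 120 N, or if a joint passes its speed limit or range.

## Working session

There is one attempt and no reset: what is moved stays moved. The work goes in short steps, Python scripts to look and compute and a tool call to move; the robot and the scene stay as the last step left them, time stands still between calls to the robot, and variables do not carry over. Pictures are saved under pics/ and viewed, about 8 in all and at most 12, crops included, and the job is handed in when it is done.

Besides the shell and the picture viewer there is one more tool, called in YAML: its name, and indented under it one key for each argument. jog_arm: Moves the arm, as the interface text tells. Its arguments: {"type":"object","properties":{"increments":{"type":"array"}},"required":["increments"]}

```bash
mkdir -p pics
python3 - <<'E'
from workcell import arm, eyes
import cv2, numpy as np
s=arm.state(); print({k:np.round(v,3).tolist() for k,v in s.items()})
for n in ["scene","top"]:
    d=eyes.snapshot(n); cv2.imwrite(f"pics/{n}0.png",d["color"][...,::-1])
    np.savez(f"{n}.npz",**d); print(n,np.round(d["camera_matrix"],1).tolist(),np.round(d["R"],3).tolist(),np.round(d["t"],1).tolist())
E
```

```text
{'time': 0.0, 'joint_positions': [1.039, 0.343, 1.525, -0.0, 1.275, -0.146], 'joint_vel': [0.0, 0.001, -0.0, 0.0, 0.0, -0.001], 'tau': [-0.0, -43.121, -24.424, 0.072, 0.055, -0.0], 'ee_pos': [197.33, 486.055, 226.047], 'tcp_rot': [0.695, -0.136, 0.135, -0.693], 'contact_force': [0.34, -0.219, -0.308], 'wrist_torque': [-0.013, 0.018, 0.021], 'finger_gap': 91.522}
scene [[374.5, 0.0, 322.9], [0.0, 374.5, 198.2], [0.0, 0.0, 1.0]] [[-0.358, 0.933, -0.02], [0.576, 0.204, -0.792], [-0.735, -0.295, -0.611]] [245.0, -243.5, 1402.5]
top [[391.4, 0.0, 318.4], [0.0, 391.4, 204.0], [0.0, 0.0, 1.0]] [[0.006, -1.0, -0.002], [-0.998, -0.005, -0.061], [0.061, 0.002, -0.998]] [-66.2, 564.1, 1226.7]
```

View pics/top0.png

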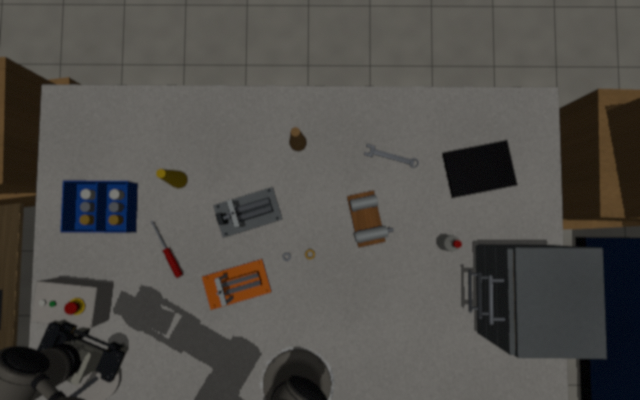

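View pics/scene0.png

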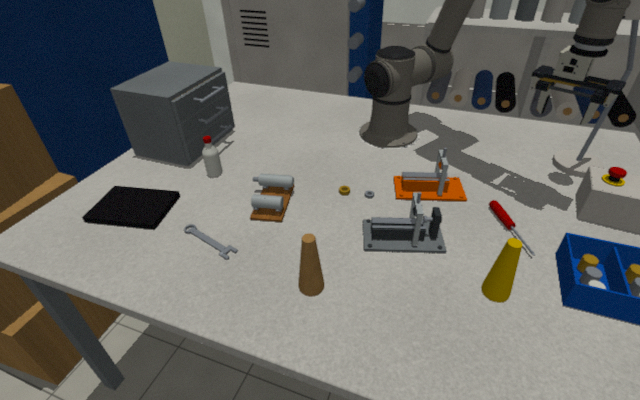

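The top view shows the rack at about (367,219). The roller with the journal lies at (373,235) with the journal pointing right (-y). The grey V-block is at (248,211) with its stop to the left (+y), and the orange decoy is at (237,284). Next is an enlarged crop for measuring.

```bash
cat > h.py <<'E'
import numpy as np, cv2
def pt(f,u,v,z):
    d=np.load(f+".npz"); r=d["R"].T@np.linalg.inv(d["camera_matrix"])@[u,v,1]; c=-d["R"].T@d["t"]
    return c+r*(z-c[2])/r[2]
def proj(f,X):
    d=np.load(f+".npz"); p=d["camera_matrix"]@(d["R"]@np.asarray(X,float)+d["t"]); return p[:2]/p[2]
E
python3 - <<'E'
import cv2,numpy as np
t=cv2.imread("pics/top0.png")
def c(x,y):
    return cv2.resize(t[y:y+60,x:x+80],None,fx=10,fy=10,interpolation=cv2.INTER_CUBIC)[:300*2]
a=cv2.resize(c(330,188),(400,300)); b=cv2.resize(c(206,182),(400,300))
f=lambda x,y:cv2.convertScaleAbs(cv2.resize(t[y:y+75,x:x+80],(400,375),interpolation=cv2.INTER_CUBIC),alpha=1.5)
im=np.hstack([f(206,175),f(330,183)])
for k in range(0,800,50): cv2.line(im,(k,0),(k,6),(0,255,0),1)
for k in range(0,375,50): cv2.line(im,(0,k),(6,k),(0,255,0),1)
cv2.imwrite("pics/crop1.png",im)
E
```

```text
(no output)
```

View pics/crop1.png

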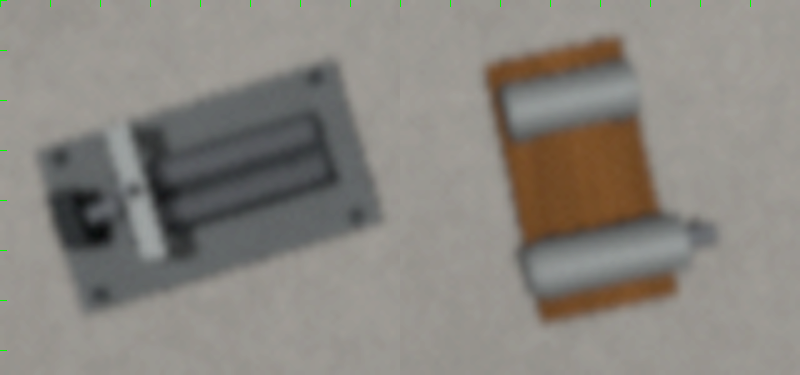

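The crop shows the plate corners at crop pixels (38,150), (332,60), (382,220) and (86,313). The roller's plain end is at (528,271) and its journal tip at (714,235).

Run:
```python
from h import *
c=[pt("top",206+u/5,175+v/5,10) for u,v in [(38,150),(332,60),(382,220),(86,313)]]
print(np.round(c,1)); print("sides",[np.linalg.norm(c[i]-c[(i+1)%4]).round(1) for i in range(4)])
o=np.mean(c,0); d=(c[0]+c[3]-c[1]-c[2]); a=np.arctan2(d[1],d[0]); print("vblock",o.round(1),"yaw of own y",np.degrees(a))
n,e,t=[pt("top",330+(u-400)/5,183+v/5,42) for u,v in [(525,271),(690,241),(715,235)]]
print("nose,end,tail",n.round(1),e.round(1),t.round(1),"len",np.linalg.norm(n-t))
d=n-t;print("yaw",np.degrees(np.arctan2(d[1],d[0])),"origin",(t+d/np.linalg.norm(d)*70).round(1))
r=[pt("top",330+(u-400)/5,183+v/5,10) for u,v in [(487,68),(620,38),(676,290),(545,321)]]
print("rack",np.mean(r,0).round(1),"sides",[np.linalg.norm(r[i]-r[(i+1)%4]).round(1) for i in range(4)]); d=r[0]+r[3]-r[1]-r[2];print(np.degrees(np.arctan2(d[1],d[0])))
from workcell import arm; from scipy.spatial.transform import Rotation as R
print(R.from_quat(arm.state()["tcp_rot"]).as_matrix().round(3))
```

```text
[[559.8 272.   10. ]
 [618.6  84.7  10. ]
 [516.3  51.5  10. ]
 [456.1 239.2  10. ]]
sides [np.float64(196.3), np.float64(107.6), np.float64(197.1), np.float64(108.8)]
vblock [537.7 161.9  10. ] yaw of own y 107.60287970387589
nose,end,tail [ 460.4 -177.    42. ] [ 479.5 -279.3   42. ] [ 483.3 -294.8   42. ] len 120.01426025047982
yaw 101.0020789889146 origin [ 470.  -226.1   42. ]
rack [ 518.5 -216.2   10. ] sides [np.float64(87.4), np.float64(164.3), np.float64(85.6), np.float64(165.1)]
103.29709418579984
[[ 0.927 -0.001  0.376]
 [-0.376 -0.001  0.926]
 [-0.    -1.    -0.001]]
```

```bash
cat >> h.py <<'E'
def plan(target,zyaw=None,n=5,grip=-1,start=None):
    """rows from the measured pose (or start=(p,yaw)) to target TCP; tool y down, z-axis at zyaw (deg)"""
    from scipy.spatial.transform import Rotation as R
    if start is None:
        from workcell import arm
        s=arm.state(); M=R.from_quat(s["tcp_rot"]).as_matrix(); p=np.array(s["ee_pos"]); y=np.degrees(np.arctan2(M[1,2],M[0,2]))
    else: p,y=np.array(start[0],float),start[1]
    zyaw=y if zyaw is None else zyaw; dp=(np.array(target)-p)/n; dy=(zyaw-y)/n
    for k in range(n):
        a=np.radians(y+k*dy); z=np.array([np.cos(a),np.sin(a),0]); x=np.array([z[1],-z[0],0])
        print([round(float(v),1) for v in (x@dp,-dp[2],z@dp)]+[0,round(float(-dy),2),0,grip])
    return target,zyaw
E
python3 - <<'E'
from h import *
s=plan((440,150,230),40,10); print(); plan((470,-226,180),12.5,10,start=s)
E
```

```text
[35.1, -0.4, -22.0, 0, 2.79, 0, -1]
[36.2, -0.4, -20.3, 0, 2.79, 0, -1]
[37.1, -0.4, -18.5, 0, 2.79, 0, -1]
[38.0, -0.4, -16.7, 0, 2.79, 0, -1]
[38.7, -0.4, -14.8, 0, 2.79, 0, -1]
[39.4, -0.4, -12.9, 0, 2.79, 0, -1]
[40.0, -0.4, -11.0, 0, 2.79, 0, -1]
[40.5, -0.4, -9.0, 0, 2.79, 0, -1]
[40.9, -0.4, -7.0, 0, 2.79, 0, -1]
[41.1, -0.4, -5.0, 0, 2.79, 0, -1]

[30.7, 5.0, -21.9, 0, 2.75, 0, -1]
[31.7, 5.0, -20.4, 0, 2.75, 0, -1]
[32.7, 5.0, -18.8, 0, 2.75, 0, -1]
[33.6, 5.0, -17.2, 0, 2.75, 0, -1]
[34.3, 5.0, -15.6, 0, 2.75, 0, -1]
[35.0, 5.0, -13.9, 0, 2.75, 0, -1]
[35.7, 5.0, -12.2, 0, 2.75, 0, -1]
[36.2, 5.0, -10.5, 0, 2.75, 0, -1]
[36.7, 5.0, -8.8, 0, 2.75, 0, -1]
[37.1, 5.0, -7.0, 0, 2.75, 0, -1]
```

jog_arm:
  increments: [35, 0, -22, 0, 2.8, 0, -1, 36, 0, -20, 0, 2.8, 0, -1, 37, 0, -18.5, 0, 2.8, 0, -1, 38, 0, -16.5, 0, 2.8, 0, -1, 38.5, 0, -15, 0, 2.8, 0, -1]

```text
time: 0.72
ee_pos: [318.9, 317.6, 226.5]
tcp_rot: [0.672, -0.22, 0.22, -0.672]
contact_force: [0.2, 0.2, 0.2]
finger_gap: 91.9
```

jog_arm:
  increments: [39.5, 0, -13, 0, 2.8, 0, -1, 40, 0, -11, 0, 2.8, 0, -1, 40.5, 0, -9, 0, 2.8, 0, -1, 41, 0, -7, 0, 2.8, 0, -1, 41, 0, -5, 0, 2.8, 0, -1]

```text
time: 1.35
ee_pos: [440.0, 149.2, 226.5]
tcp_rot: [0.64, -0.3, 0.3, -0.64]
contact_force: [-0.1, 0.5, -0.6]
finger_gap: 91.8
```

jog_arm:
  increments: [31, 5, -22, 0, 2.75, 0, -1, 32, 5, -20.5, 0, 2.75, 0, -1, 32.5, 5, -19, 0, 2.75, 0, -1, 33.5, 5, -17, 0, 2.75, 0, -1, 34.5, 5, -15.5, 0, 2.75, 0, -1]

```text
time: 1.98
ee_pos: [454.2, -39.2, 201.3]
tcp_rot: [0.6, -0.375, 0.374, -0.6]
contact_force: [-0.1, 0.0, 0.7]
finger_gap: 91.9
```

jog_arm:
  increments: [35, 5, -14, 0, 2.75, 0, -1, 35.5, 5, -12, 0, 2.75, 0, -1, 36, 5, -10.5, 0, 2.75, 0, -1, 36.5, 5, -9, 0, 2.75, 0, -1, 37, 5, -7, 0, 2.75, 0, -1]

```text
time: 2.6
ee_pos: [468.6, -226.5, 176.2]
tcp_rot: [-0.551, 0.444, -0.443, 0.551]
contact_force: [-0.3, -0.2, -1.0]
finger_gap: 91.8
```

jog_arm:
  increments: [0, 0, 0, 0, 0, 0, -1, 0, 0, 0, 0, 0, 0, -1]

```text
time: 2.85
ee_pos: [468.5, -224.8, 176.4]
tcp_rot: [-0.551, 0.444, -0.443, 0.551]
contact_force: [-1.1, -0.1, 0.3]
finger_gap: 91.6
```

```bash
cat >> h.py <<'E'
def wrist(name):
    from workcell import arm,eyes
    s=arm.state(); d=eyes.snapshot("wrist"); np.savez(name+".npz",**d,p=s["ee_pos"],q=s["tcp_rot"])
    cv2.imwrite(f"pics/{name}.png",d["color"][...,::-1])
def _w(f):
    from scipy.spatial.transform import Rotation as R
    d=np.load(f+".npz"); T=np.eye(4); T[:3,:3]=R.from_quat(d["q"]).as_matrix(); T[:3,3]=d["p"]
    return d["camera_matrix"],T@d["tool_from_camera"]
def wpt(f,u,v,z):
    K,T=_w(f); x=(u-K[0,2])/K[0,0]; y=(v-K[1,2])/K[1,1]; r=np.hypot(x,y); k=np.sin(r)/r if r else 1
    w=T[:3,:3]@[x*k,y*k,np.cos(r)]; return T[:3,3]+w*(z-T[2,3])/w[2]
def wproj(f,X):
    K,T=_w(f); c=np.linalg.inv(T)@np.append(X,1); h=np.hypot(c[0],c[1]); r=np.arctan2(h,c[2])
    return np.array([K[0,2]+K[0,0]*r*c[0]/h,K[1,2]+K[1,1]*r*c[1]/h])
E
python3 -c "
from h import *; wrist('w1'); d=np.load('w1.npz'); print(d['tool_from_camera'].round(2),d['camera_matrix'],d['p'],_w('w1')[1].round(2))"
```

```text
Traceback (most recent call last):
NameError: name '_w' is not defined
```

View pics/w1.png

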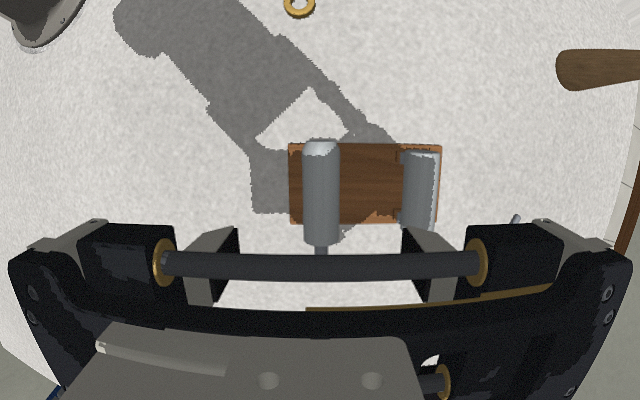

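The wrist view shows the roller between the fingers. The plain, bevelled end is at the top near (321,140), and the cylinder's tail end is near (322,244) with the journal below it. I'll compare the model projection with these pixels.

Run:
```python
import h; from h import *
print(h._w('w1')[1].round(2), np.load('w1.npz')['camera_matrix'][0])
g=cv2.cvtColor(cv2.imread('pics/w1.png'),cv2.COLOR_BGR2GRAY)
for v in (165,200,225): print(v,g[v,296:346].tolist())
print('col321',g[130:165,321].tolist(), g[236:256,321].tolist())
for yaw in (103.3,102.5):
  a=np.radians(yaw); d=np.array([np.cos(a),np.sin(a),0]); n=np.array([d[1],-d[0],0]); o=np.array([470,-226.1,42.])
  print(yaw,'nose',wproj('w1',o+50*d),'top nose',wproj('w1',o+42*d+[0,0,18]),'end top',wproj('w1',o-50*d+[0,0,18]))
  for t in (40,0,-40): print(t,[wproj('w1',o+t*d+s*18*n).round(1) for s in (1,-1)])
```

```text
[[ 9.8000e-01  2.1000e-01  5.0000e-02  4.5368e+02]
 [ 2.1000e-01 -9.4000e-01 -2.5000e-01 -1.5776e+02]
 [-0.0000e+00  2.5000e-01 -9.7000e-01  3.3492e+02]
 [ 0.0000e+00  0.0000e+00  0.0000e+00  1.0000e+00]] [309.70691629   0.         319.76894659]
165 [65, 65, 72, 64, 65, 62, 85, 90, 92, 95, 99, 102, 98, 102, 105, 101, 104, 105, 107, 109, 109, 108, 109, 110, 111, 110, 109, 111, 112, 111, 114, 114, 109, 109, 107, 104, 106, 105, 104, 100, 96, 94, 89, 84, 66, 65, 69, 63, 63, 65]
200 [65, 69, 69, 69, 70, 65, 72, 85, 90, 96, 100, 100, 100, 101, 105, 101, 106, 104, 109, 105, 107, 109, 104, 107, 110, 109, 107, 106, 107, 109, 110, 106, 108, 105, 105, 103, 104, 100, 105, 101, 95, 90, 87, 75, 63, 64, 70, 70, 69, 67]
225 [209, 205, 199, 200, 198, 201, 202, 140, 86, 92, 100, 102, 97, 104, 101, 101, 106, 107, 108, 108, 104, 111, 108, 109, 107, 108, 105, 106, 106, 112, 109, 107, 106, 102, 105, 103, 99, 100, 97, 96, 92, 89, 100, 109, 123, 123, 117, 118, 121, 119]
col321 [207, 205, 203, 204, 203, 203, 204, 155, 121, 105, 90, 112, 175, 188, 187, 190, 196, 198, 199, 200, 200, 202, 202, 204, 200, 174, 114, 113, 108, 113, 109, 114, 108, 109, 109] [106, 106, 105, 106, 103, 108, 106, 108, 110, 106, 95, 83, 87, 86, 83, 85, 88, 85, 69, 30]
103.3 nose [320.81268258 139.92555751] top nose [320.98796037 150.26163564] end top [322.44377407 246.23690172]
40 [array([340. , 150.2]), array([302. , 150.8])]
0 [array([340.1, 191.2]), array([303.1, 191.7])]
-40 [array([340. , 229.7]), array([304.4, 230.3])]
102.5 nose [321.55333175 139.91923238] top nose [321.64768806 150.256008  ] end top [321.72030886 246.24311097]
40 [array([340.5, 150.4]), array([302.6, 150.5])]
0 [array([340.1, 191.4]), array([303.1, 191.5])]
-40 [array([339.5, 230. ]), array([303.8, 230. ])]
```

The model and image agree within about 1 px, with a yaw near 102.8°. Descending for the grasp.

Run:
```python
from h import *
plan((469.5,-226.0,35),12.8,5)
```

```text
[0.3, 28.3, 0.1, 0, -0.07, 0, -1]
[0.3, 28.3, 0.1, 0, -0.07, 0, -1]
[0.3, 28.3, 0.1, 0, -0.07, 0, -1]
[0.3, 28.3, 0.1, 0, -0.07, 0, -1]
[0.3, 28.3, 0.1, 0, -0.07, 0, -1]
```

jog_arm:
  increments: [0.3, 30, 0.1, 0, 0, 0, -1, 0.3, 30, 0.1, 0, 0, 0, -1, 0.3, 30, 0.1, 0, -0.3, 0, -1, 0.3, 30, 0.1, 0, 0, 0, -1, 0.3, 15, 0.1, 0, 0, 0, -1]

```text
time: 3.52
ee_pos: [469.2, -225.3, 40.7]
tcp_rot: [-0.553, 0.442, -0.441, 0.553]
contact_force: [0.6, -0.5, 0.5]
finger_gap: 91.9
```

jog_arm:
  increments: [0, 0, 0, 0, 0, 0, -1, 0, 0, 0, 0, 0, 0, -1]

```text
time: 3.78
ee_pos: [470.3, -226.9, 42.8]
tcp_rot: [-0.552, 0.441, -0.442, 0.552]
contact_force: [0.7, 0.1, -0.1]
finger_gap: 91.8
```

jog_arm:
  increments: [0, 6.5, 0, 0, 0, 0, -1, 0, 0, 0, 0, 0, 0, 1, 0, 0, 0, 0, 0, 0, 1, 0, 0, 0, 0, 0, 0, 1, 0, 0, 0, 0, 0, 0, 1]

```text
time: 4.4
ee_pos: [469.7, -226.8, 35.3]
tcp_rot: [-0.552, 0.442, -0.442, 0.552]
contact_force: [-0.1, -0.2, 0.0]
finger_gap: 56.2
```

jog_arm:
  increments: [0, 0, 0, 0, 0, 0, 1, 0, 0, 0, 0, 0, 0, 1, 0, 0, 0, 0, 0, 0, 1, 0, 0, 0, 0, 0, 0, 1]

```text
time: 4.9
ee_pos: [469.6, -226.7, 35.2]
tcp_rot: [0.552, -0.442, 0.442, -0.552]
contact_force: [-1.0, -1.3, 0.8]
finger_gap: 34.8
```

jog_arm:
  increments: [0, -5, 0, 0, 0, 0, 1, 0, -10, 0, 0, 0, 0, 1, 0, -20, 0, 0, 0, 0, 1]

```text
time: 5.28
ee_pos: [469.2, -226.4, 70.4]
tcp_rot: [-0.552, 0.442, -0.441, 0.552]
contact_force: [-0.7, -0.1, -2.1]
finger_gap: 34.8
```

Run:
```python
from h import *
plan((555.5,105,190),17.6,10,1)
```

```text
[-30.4, -12.0, 15.7, 0, -0.49, 0, 1]
[-30.3, -12.0, 16.0, 0, -0.49, 0, 1]
[-30.2, -12.0, 16.2, 0, -0.49, 0, 1]
[-30.0, -12.0, 16.5, 0, -0.49, 0, 1]
[-29.9, -12.0, 16.7, 0, -0.49, 0, 1]
[-29.7, -12.0, 17.0, 0, -0.49, 0, 1]
[-29.6, -12.0, 17.2, 0, -0.49, 0, 1]
[-29.4, -12.0, 17.5, 0, -0.49, 0, 1]
[-29.3, -12.0, 17.7, 0, -0.49, 0, 1]
[-29.1, -12.0, 18.0, 0, -0.49, 0, 1]
```

Lifting first, then crossing.

jog_arm:
  increments: [0, -40, 0, 0, 0, 0, 1, 0, -40, 0, 0, 0, 0, 1, 0, -40, 0, 0, 0, 0, 1, -20, 0, 10, 0, -0.5, 0, 1, -40, 0, 22, 0, -0.5, 0, 1]

```text
time: 5.9
ee_pos: [487.4, -161.5, 191.4]
tcp_rot: [-0.555, 0.437, -0.438, 0.556]
contact_force: [1.0, 1.2, -2.1]
finger_gap: 35.6
```

jog_arm:
  increments: [-40, 0, 22, 0, -0.5, 0, 1, -40, 0, 22, 0, -0.5, 0, 1, -40, 0, 22, 0, -0.5, 0, 1, -40, 0, 22, 0, -0.5, 0, 1, -36, 0, 22, 0, -0.5, 0, 1]

```text
time: 6.52
ee_pos: [544.0, 58.1, 190.9]
tcp_rot: [-0.565, 0.424, -0.424, 0.566]
contact_force: [0.7, -0.9, -2.1]
finger_gap: 35.0
```

jog_arm:
  increments: [-30, 0, 18, 0, -0.5, 0, 1, -12, 0, 10, 0, -0.5, 0, 1, 0, 0, 0, 0, 0, 0, 1, 0, 0, 0, 0, 0, 0, 1]

```text
time: 7.02
ee_pos: [558.8, 103.5, 190.2]
tcp_rot: [0.569, -0.42, 0.42, -0.569]
contact_force: [0.1, 0.2, -3.1]
finger_gap: 35.1
```

Run:
```python
from h import *
wrist('w2')
im=cv2.imread('pics/w2.png'); cv2.imwrite('pics/w2c.png',cv2.resize(im[60:340,150:490],(680,560),interpolation=cv2.INTER_CUBIC))
d=np.load('w2.npz');print(d['p'],d['q'])
```

```text
[558.80463043 103.49008937 190.23883416] [ 0.56915153 -0.41993008  0.41988199 -0.56870413]
```

View pics/w2c.png

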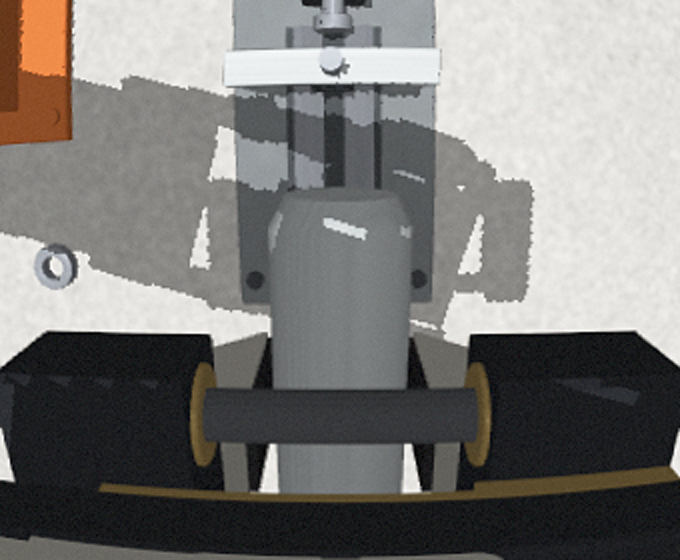

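The wrist crop shows the held roller pointing along the groove, with its nose at crop (341,195). The plate's near corners are at (243,302) and (432,301), the bridge runs from (224,68) to (440,66), and the stop button is at about (332,20).

Run:
```python
from h import *
f=lambda u,v,z:wpt('w2',150+u/2,60+v/2,z)
L=[f(243,302,10),f(235,110,10)];Rr=[f(432,301,10),f(436,110,10)]
print(np.round(L+Rr,1),'width',np.linalg.norm(L[0]-Rr[0]))
for e in (L,Rr): d=e[1]-e[0]; print('yaw',np.degrees(np.arctan2(d[1],d[0])))
m=(L[0]+Rr[0])/2; print('mid near end (own y=-100)',m)
bl,br=f(224,68,114),f(440,66,114); d=bl-br; print('bridge',bl.round(1),br.round(1),((bl+br)/2).round(1),np.linalg.norm(d),'yaw',np.degrees(np.arctan2(d[1],d[0]))-90)
o=np.array([537.7,161.9,0]);a=np.radians(107.6);dd=np.array([np.cos(a),np.sin(a),0])
print('pred from top: near end mid',(o-100*dd).round(1),'bridge',(o+25*dd).round(1))
# nose: rim at 36mm dia: v~240 edges 271..411, axis z= TCP+7
p=np.load('w2.npz')['p']; z=p[2]+7
nl,nr=f(271,240,z),f(411,240,z); n=(nl+nr)/2; print('roller near taper',n.round(1),'dia',np.linalg.norm(nl-nr),'vs tcp',(n-p).round(1))
v=n-p; print('axis yaw',np.degrees(np.arctan2(v[1],v[0])))
s=f(334,28,62); print('button face?',s.round(1),'own y',(s-o)@dd)
```

```text
[[515.6  52.5  10. ]
 [482.2 156.4  10. ]
 [619.6  85.2  10. ]
 [587.  188.5  10. ]] width 108.97789519014519
yaw 107.79352519409495
yaw 107.49942891198185
mid near end (own y=-100) [567.57588295  68.82894519  10.        ]
bridge [490.8 174.7 114. ] [568.4 199.2 114. ] [529.6 187.  114. ] 81.37159707540432 yaw -252.52033847330014
pred from top: near end mid [567.9  66.6   0. ] bridge [530.1 185.7   0. ]
roller near taper [547.6 140.1 197.2] dia 35.05430242807605 vs tcp [-11.2  36.6   7. ]
axis yaw 106.98577677383048
button face? [523.6 207.7  62. ] own y 47.940227142076196
```

Run:
```python
from h import *
plan((551.8,117.6,70),17.6,5,1)
```

```text
[-3.1, 24.1, -0.5, 0, -0.1, 0, 1]
[-3.1, 24.1, -0.5, 0, -0.1, 0, 1]
[-3.1, 24.1, -0.5, 0, -0.1, 0, 1]
[-3.1, 24.1, -0.5, 0, -0.1, 0, 1]
[-3.1, 24.1, -0.5, 0, -0.1, 0, 1]
```

jog_arm:
  increments: [-5, 20, -0.5, 0, -0.1, 0, 1, -5, 25, -0.5, 0, -0.1, 0, 1, -5.5, 25, -0.5, 0, -0.1, 0, 1, 0, 25, -0.5, 0, -0.1, 0, 1, 0, 20, -0.5, 0, -0.1, 0, 1]

```text
time: 7.7
ee_pos: [551.7, 117.5, 74.4]
tcp_rot: [0.571, -0.418, 0.417, -0.57]
contact_force: [-0.5, -0.8, -3.7]
finger_gap: 35.0
```

jog_arm:
  increments: [0, 5, 0, 0, 0, 0, 1, 0, 0, 0, 0, 0, 0, 1, 0, 0, 0, 0, 0, 0, 1]

```text
time: 8.07
ee_pos: [552.8, 118.5, 71.3]
tcp_rot: [-0.57, 0.417, -0.418, 0.571]
contact_force: [0.6, 1.2, -2.3]
finger_gap: 35.5
```

Run:
```python
from h import *
plan((551.8,117.6,55.5),17.6,1,1)
wrist('w3')
im=cv2.imread('pics/w3.png'); cv2.imwrite('pics/w3c.png',cv2.resize(im[40:280,180:460],(700,600),interpolation=cv2.INTER_CUBIC))
d=np.load('w3.npz');print(d['p'])
```

```text
[0.5, 15.8, -1.2, 0, 0.07, 0, 1]
[552.79432957 118.47284368  71.27478592]
```

View pics/w3c.png

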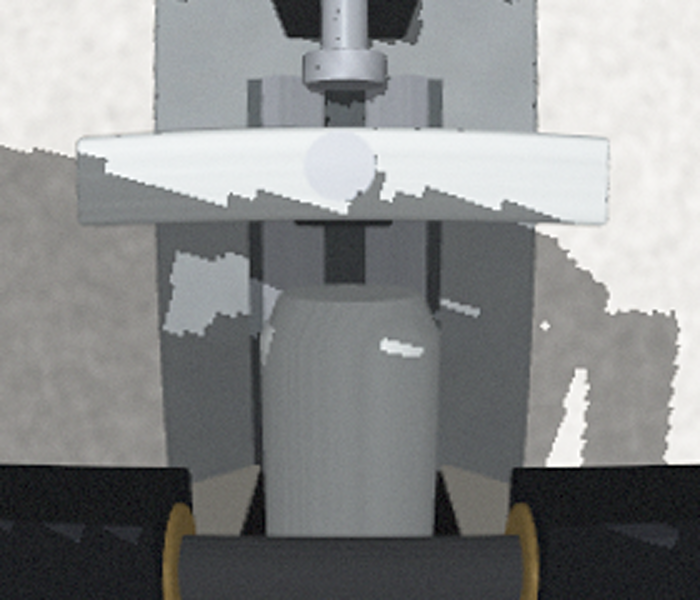

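The roller hangs over the groove with its nose at crop v≈285. That is well clear of the bridge, whose near edge is at v≈222. It sits about 1 mm too far right (350 against the groove centre at 345), which matches the planned -1.2 mm. Laying it down.

jog_arm:
  increments: [0, 3, -1.1, 0, 0, 0, 1, 0, 7, 0, 0, 0, 0, 1, 0, 3, 0, 0, 0, 0, 1, 0, 0, 0, 0, 0, 0, 1]

```text
time: 8.62
ee_pos: [550.7, 118.4, 56.7]
tcp_rot: [0.571, -0.417, 0.417, -0.571]
contact_force: [-0.4, 0.3, -2.0]
finger_gap: 35.2
```

jog_arm:
  increments: [0, 1.5, 0, 0, 0, 0, 1, 0, 0, 0, 0, 0, 0, 1]

```text
time: 8.88
ee_pos: [551.1, 118.4, 55.7]
tcp_rot: [-0.571, 0.417, -0.417, 0.571]
contact_force: [0.7, -0.3, -1.8]
finger_gap: 34.9
```

jog_arm:
  increments: [0, 0.6, 0, 0, 0, 0, 1, 0, 0, 0, 0, 0, 0, 1]

```text
time: 9.12
ee_pos: [551.3, 118.4, 55.3]
tcp_rot: [-0.571, 0.417, -0.417, 0.571]
contact_force: [0.6, -0.1, -2.0]
finger_gap: 35.0
```

jog_arm:
  increments: [0, 0.6, 0, 0, 0, 0, 1, 0, 0, 0, 0, 0, 0, 1]

```text
time: 9.38
ee_pos: [551.4, 118.4, 55.2]
tcp_rot: [-0.571, 0.417, -0.417, 0.571]
contact_force: [-0.6, 0.7, 4.7]
finger_gap: 35.1
```

The roller is seated, so I release and rise.

jog_arm:
  increments: [0, 0, 0, 0, 0, 0, 0.2, 0, 0, 0, 0, 0, 0, 0, 0, 0, 0, 0, 0, 0, -0.3, 0, 0, 0, 0, 0, 0, -0.3, 0, 0, 0, 0, 0, 0, -0.3]

```text
time: 10.0
ee_pos: [551.0, 118.3, 54.4]
tcp_rot: [0.571, -0.417, 0.417, -0.571]
contact_force: [-0.1, -0.2, 0.2]
finger_gap: 59.4
```

jog_arm:
  increments: [0, -15, 0, 0, 0, 0, -0.3, 0, -25, 0, 0, 0, 0, -0.3, 0, -20, 0, 0, 0, 0, -0.3, 30, 0, 0, 0, 0, 0, 1, 50, 0, 0, 0, 0, 0, 1]

```text
time: 10.62
ee_pos: [575.9, 42.6, 116.3]
tcp_rot: [-0.571, 0.416, -0.417, 0.572]
contact_force: [0.8, 0.5, -0.0]
finger_gap: 44.3
```

jog_arm:
  increments: [15, -30, 0, 0, 0, 0, 1, 0, 0, 0, 0, 0, 0, 1, 0, 0, 0, 0, 0, 0, 1, 0, 0, 0, 0, 0, 0, 1]

```text
time: 11.12
ee_pos: [579.2, 28.7, 143.8]
tcp_rot: [0.571, -0.417, 0.416, -0.571]
contact_force: [0.4, -0.7, -0.6]
finger_gap: 4.0
```

Run:
```python
from h import *
wrist('w4')
im=cv2.imread('pics/w4.png'); cv2.imwrite('pics/w4c.png',cv2.resize(im[0:240,180:460],(700,600),interpolation=cv2.INTER_CUBIC))
d=np.load('w4.npz');print(d['p'],d['q'])
```

```text
[579.15350873  28.69657465 143.83908519] [ 0.57140015 -0.41735191  0.41632938 -0.57095455]
```

View pics/w4c.png

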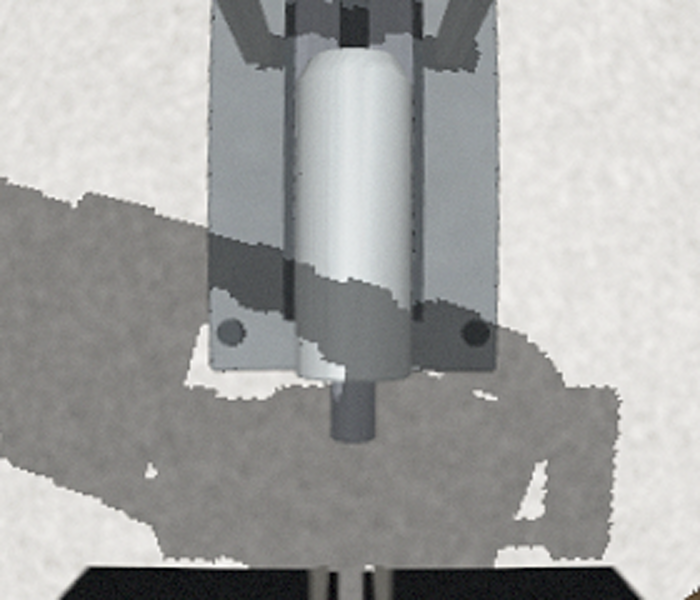

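The roller lies centred in the groove, with the journal's end face at crop (353,441) and the nose clear of the bridge. Next I place the closed fingers behind the journal.

Run:
```python
from h import *
from scipy.spatial.transform import Rotation as R
t=[wpt('w4',180+353/2.5,441/2.5,z) for z in (55,62,69)]; print(np.round(t,1))
d4=np.load('w4.npz'); M=R.from_quat(d4['q']).as_matrix(); print('push yaw',np.degrees(np.arctan2(-M[1,0],-M[0,0])))
o=np.array([537.3,163.4,0]);a=np.radians(107.6);dd=np.array([np.cos(a),np.sin(a),0]);nn=np.array([dd[1],-dd[0],0])
for q in t: print('own y',((q-o)@dd).round(1),'lat',((q-o)@nn).round(1))
b=wpt('w3',180+345/2.5,40+86/2.5,66); print('button own y',(b-o)@dd, 'lat',(b-o)@nn)
tail=o+dd*(-118)
tgt=tail-dd*22; tgt[2]=56.5; print('tgt',tgt); plan((tgt[0],tgt[1],56.5),17.6,3,1)
```

```text
[[573.1  49.7  55. ]
 [572.7  51.   62. ]
 [572.3  52.2  69. ]]
push yaw 107.75663275707628
own y -119.2 lat -0.2
own y -117.9 lat -0.2
own y -116.5 lat -0.3
button own y 44.62159129891639 lat -0.07907612781118445
tgt [579.63178471  29.95330651  56.5       ]
[-0.4, 29.1, 0.3, 0, 0.05, 0, 1]
[-0.4, 29.1, 0.3, 0, 0.05, 0, 1]
[-0.4, 29.1, 0.3, 0, 0.05, 0, 1]
```

jog_arm:
  increments: [0, 40, 0.4, 0, 0, 0, 1, 0, 35, 0.4, 0, 0.15, 0, 1, 0, 12.5, 0, 0, 0, 0, 1, 0, 0, 0, 0, 0, 0, 1, 0, 0, 0, 0, 0, 0, 1]

```text
time: 11.8
ee_pos: [581.6, 28.2, 58.3]
tcp_rot: [-0.57, 0.417, -0.419, 0.571]
contact_force: [1.0, -0.4, -0.0]
finger_gap: 0.3
```

jog_arm:
  increments: [-4, 0, 0, 0, 0, 0, 1, -4, 0, 0, 0, 0, 0, 1, 0, 0, 0, 0, 0, 0, 1]

```text
time: 12.18
ee_pos: [578.2, 36.1, 57.4]
tcp_rot: [-0.57, 0.418, -0.418, 0.571]
contact_force: [0.2, -0.6, -0.0]
finger_gap: 0.3
```

jog_arm:
  increments: [-3, 0, -0.2, 0, 0, 0, 1, -2, 0, 0, 0, 0, 0, 1, -2, 0, 0, 0, 0, 0, 1, -2, 0, 0, 0, 0, 0, 1, -2, 0, 0, 0, 0, 0, 1]

```text
time: 12.8
ee_pos: [574.8, 46.0, 57.1]
tcp_rot: [0.57, -0.418, 0.418, -0.57]
contact_force: [-0.4, -2.6, 0.8]
finger_gap: 0.2
```

jog_arm:
  increments: [-2, 0, 0, 0, 0, 0, 1, -2, 0, 0, 0, 0, 0, 1, -2, 0, 0, 0, 0, 0, 1]

```text
time: 13.18
ee_pos: [572.9, 51.9, 57.0]
tcp_rot: [-0.57, 0.418, -0.418, 0.57]
contact_force: [-0.1, -3.8, 0.9]
finger_gap: 0.6
```

jog_arm:
  increments: [-2, 0, 0, 0, 0, 0, 1, -2, 0, 0, 0, 0, 0, 1, -2, 0, 0, 0, 0, 0, 1]

```text
time: 13.55
ee_pos: [571.1, 57.7, 57.1]
tcp_rot: [-0.57, 0.418, -0.418, 0.57]
contact_force: [-0.2, -3.1, 1.5]
finger_gap: 0.5
```

jog_arm:
  increments: [-1.5, 0, 0, 0, 0, 0, 1, -1.5, 0, 0, 0, 0, 0, 1]

```text
time: 13.8
ee_pos: [570.2, 60.5, 57.0]
tcp_rot: [-0.57, 0.418, -0.418, 0.57]
contact_force: [-0.4, -3.0, 1.1]
finger_gap: 1.0
```

jog_arm:
  increments: [-1.5, 0, 0, 0, 0, 0, 1, -1.5, 0, 0, 0, 0, 0, 1]

```text
time: 14.05
ee_pos: [569.6, 62.7, 57.2]
tcp_rot: [0.571, -0.417, 0.418, -0.57]
contact_force: [0.4, -8.4, 2.6]
finger_gap: 0.7
```

jog_arm:
  increments: [-1.5, 0, 0, 0, 0, 0, 1, -1.5, 0, 0, 0, 0, 0, 1]

```text
time: 14.3
ee_pos: [569.3, 64.4, 57.4]
tcp_rot: [0.571, -0.417, 0.419, -0.57]
contact_force: [2.1, -11.0, 1.3]
finger_gap: 0.8
```

jog_arm:
  increments: [-1.5, 0, 0, 0, 0, 0, 1, -1.5, 0, 0, 0, 0, 0, 1]

```text
time: 14.55
ee_pos: [568.3, 67.4, 57.4]
tcp_rot: [0.571, -0.417, 0.419, -0.57]
contact_force: [1.8, -9.7, 1.4]
finger_gap: 0.4
```

jog_arm:
  increments: [-1.5, 0, 0, 0, 0, 0, 1, -1.5, 0, 0, 0, 0, 0, 1]

```text
time: 14.8
ee_pos: [567.4, 70.4, 57.4]
tcp_rot: [0.571, -0.417, 0.419, -0.57]
contact_force: [1.4, -9.4, 2.0]
finger_gap: 0.4
```

jog_arm:
  increments: [-1.5, 0, 0, 0, 0, 0, 1, -1, 0, 0, 0, 0, 0, 1]

```text
time: 15.05
ee_pos: [566.5, 72.9, 57.4]
tcp_rot: [0.571, -0.417, 0.419, -0.57]
contact_force: [0.9, -8.9, 1.9]
finger_gap: 0.3
```

jog_arm:
  increments: [-1, 0, 0, 0, 0, 0, 1, -1, 0, 0, 0, 0, 0, 1]

```text
time: 15.3
ee_pos: [565.9, 74.8, 57.3]
tcp_rot: [0.571, -0.417, 0.419, -0.57]
contact_force: [0.9, -9.2, 2.2]
finger_gap: 0.4
```

jog_arm:
  increments: [-1, 0, 0, 0, 0, 0, 1, -1, 0, 0, 0, 0, 0, 1]

```text
time: 15.55
ee_pos: [565.3, 76.8, 57.4]
tcp_rot: [0.571, -0.417, 0.419, -0.57]
contact_force: [0.4, -8.8, 0.9]
finger_gap: 0.3
```

jog_arm:
  increments: [-1, 0, 0, 0, 0, 0, 1, -1, 0, 0, 0, 0, 0, 1]

```text
time: 15.8
ee_pos: [564.7, 78.7, 57.3]
tcp_rot: [0.571, -0.417, 0.419, -0.57]
contact_force: [1.6, -9.7, 1.7]
finger_gap: 0.5
```

jog_arm:
  increments: [-0.8, 0, 0, 0, 0, 0, 1, -0.7, 0, 0, 0, 0, 0, 1]

```text
time: 16.05
ee_pos: [564.2, 80.2, 57.3]
tcp_rot: [0.571, -0.417, 0.419, -0.57]
contact_force: [1.4, -8.8, 2.8]
finger_gap: 0.2
```

jog_arm:
  increments: [-0.5, 0, 0, 0, 0, 0, 1, -0.5, 0, 0, 0, 0, 0, 1]

```text
time: 16.3
ee_pos: [563.9, 81.1, 57.3]
tcp_rot: [0.571, -0.417, 0.419, -0.57]
contact_force: [0.6, -8.6, 1.2]
finger_gap: 0.3
```

jog_arm:
  increments: [-0.5, 0, 0, 0, 0, 0, 1, -0.5, 0, 0, 0, 0, 0, 1]

```text
time: 16.55
ee_pos: [563.7, 81.7, 57.3]
tcp_rot: [0.571, -0.417, 0.419, -0.57]
contact_force: [1.6, -11.5, 2.3]
finger_gap: 0.3
```

jog_arm:
  increments: [-0.5, 0, 0, 0, 0, 0, 1, -0.5, 0, 0, 0, 0, 0, 1]

```text
time: 16.8
ee_pos: [563.6, 82.1, 57.4]
tcp_rot: [0.571, -0.417, 0.419, -0.57]
contact_force: [1.7, -14.8, 1.7]
finger_gap: 0.6
```

Contact with the stop: sliding took about 9 N and the push is now 14.6 N, so about 5.6 N reaches the stop. I bring the push to about 19 N.

jog_arm:
  increments: [-0.5, 0, 0, 0, 0, 0, 1, -0.5, 0, 0, 0, 0, 0, 1]

```text
time: 17.05
ee_pos: [563.6, 82.5, 57.4]
tcp_rot: [0.571, -0.416, 0.419, -0.57]
contact_force: [2.7, -16.5, 2.0]
finger_gap: 0.8
```

jog_arm:
  increments: [-0.3, 0, 0, 0, 0, 0, 1]

```text
time: 17.18
ee_pos: [563.5, 82.6, 57.4]
tcp_rot: [0.571, -0.416, 0.419, -0.57]
contact_force: [2.2, -16.9, 1.9]
finger_gap: 0.5
```

jog_arm:
  increments: [0, 0, 0, 0, 0, 0, 1, 0, 0, 0, 0, 0, 0, 1]

```text
time: 17.42
ee_pos: [563.5, 82.6, 57.4]
tcp_rot: [0.571, -0.416, 0.419, -0.57]
contact_force: [2.4, -16.0, 0.9]
finger_gap: 0.3
```

jog_arm:
  increments: [-0.3, 0, 0, 0, 0, 0, 1, 0, 0, 0, 0, 0, 0, 1, 0, 0, 0, 0, 0, 0, 1]

```text
time: 17.8
ee_pos: [563.5, 82.7, 57.5]
tcp_rot: [0.571, -0.416, 0.419, -0.57]
contact_force: [2.4, -17.2, 2.3]
finger_gap: 0.7
```

```bash
python3 -c "
from workcell import arm
s=arm.state();print(s['time'],s['contact_force'],s['ee_pos'])"
```

```text
17.8 [  2.43619842 -17.1721868    2.25269036] [563.52883787  82.70179177  57.4787755 ]
```

jog_arm:
  increments: [-0.2, 0, 0, 0, 0, 0, 1, 0, 0, 0, 0, 0, 0, 1, 0, 0, 0, 0, 0, 0, 1]

```text
time: 18.18
ee_pos: [563.5, 82.7, 57.5]
tcp_rot: [0.571, -0.416, 0.42, -0.57]
contact_force: [2.7, -17.5, 1.0]
finger_gap: 0.6
```

jog_arm:
  increments: [0, 0, 0, 0, 0, 0, 1, 0, 0, 0, 0, 0, 0, 1, 0, 0, 0, 0, 0, 0, 1]

```text
time: 18.55
ee_pos: [563.5, 82.7, 57.5]
tcp_rot: [0.571, -0.416, 0.42, -0.57]
contact_force: [2.7, -18.1, 2.0]
finger_gap: 0.6
```

jog_arm:
  increments: [0, 0, 0, 0, 0, 0, 1, 0, 0, 0, 0, 0, 0, 1]

```text
time: 18.8
ee_pos: [563.5, 82.7, 57.5]
tcp_rot: [0.571, -0.416, 0.419, -0.57]
contact_force: [4.3, -16.5, 1.6]
finger_gap: 0.5
```

The stop has been held at about 9–10 N for over a second. Backing off gently.

jog_arm:
  increments: [0.5, 0, 0, 0, 0, 0, 1, 1, 0, 0, 0, 0, 0, 1, 2, 0, 0, 0, 0, 0, 1, 4, 0, 0, 0, 0, 0, 1, 8, 0, 0, 0, 0, 0, 1]

```text
time: 19.42
ee_pos: [566.6, 71.6, 56.8]
tcp_rot: [-0.57, 0.418, -0.417, 0.571]
contact_force: [0.5, 0.1, 0.8]
finger_gap: 0.3
```

jog_arm:
  increments: [15, 0, 0, 0, 0, 0, 1, 15, -20, 0, 0, 0, 0, 1, 0, -35, 0, 0, 0, 0, 1, 0, -25, 0, 0, 0, 0, 1, -12, 0, 0, 0, 0, 0, 1]

```text
time: 20.05
ee_pos: [573.7, 53.1, 138.8]
tcp_rot: [-0.569, 0.417, -0.42, 0.571]
contact_force: [0.7, -0.3, -0.5]
finger_gap: 0.5
```

jog_arm:
  increments: [-25, -25, 0, 0, 0, 0, 1, -25, 0, 0, 0, 0, 0, 1, 0, 0, 0, 0, 0, 0, 1, 0, 0, 0, 0, 0, 0, 1]

```text
time: 20.55
ee_pos: [556.8, 101.4, 160.9]
tcp_rot: [0.571, -0.418, 0.417, -0.57]
contact_force: [0.8, -0.8, -0.1]
finger_gap: 0.5
```

Run:
```python
from h import *
from workcell import arm,eyes
wrist('w5'); print(arm.state()["contact_force"],arm.state()["ee_pos"])
im=cv2.imread('pics/w5.png')[20:280,190:450]
d=eyes.snapshot("scene")["color"][...,::-1]; s=d[150:275,240:460]
a=cv2.resize(im,(440,440),interpolation=cv2.INTER_CUBIC); b=cv2.resize(s,(360,205),interpolation=cv2.INTER_CUBIC)
d2=eyes.snapshot("top")["color"][...,::-1][150:270,200:410]; c=cv2.resize(d2,(360,206),interpolation=cv2.INTER_CUBIC)
out=np.zeros((440,800,3),np.uint8); out[:,:440]=a; out[:205,440:]=b; out[220:426,440:]=c
cv2.imwrite('pics/final.png',out)
```

```text
[-0.55216132  0.05917009 -1.60388043] [556.98119867 101.13462611 161.07927147]
```

View pics/final.png

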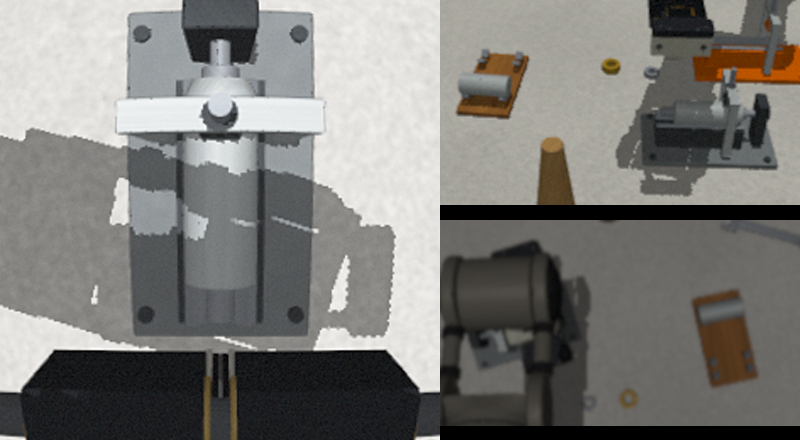

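The final view shows the roller under the bridge with its tapered nose against the button at (220,78). It sits straight in the groove, and the bystanders in view have not moved. Handing in.

```bash
python3 -c "
from workcell import arm
print(arm.hand_in())"
```

```text
the job is handed in; nothing more can be done
None
```

I took the journal roller from the rack, laid it in the grey V-block's groove clear of the wheel, and pushed it under the wheel with closed fingers until it met the stop. I pressed it there for about 1 s, backed off gently and handed the job in at about 20.7 s.

- **Sliding force:** pushing it under the wheel took about 9 N, with brief peaks near 11 N as the taper lifted the wheel.
- **Force on the stop:** while holding, the push along the groove was about 17–18 N. Taking off the sliding force leaves about 8.5 N on the stop. The button's compression of about 1.3 mm suggests about 10.5 N instead. The two estimates differ by about 2 N, but both are near 10 N and below 15 N.
- **Final images:** the roller lies straight in the groove with its tapered nose on the stop button. The plain roller, collars and cone_a look undisturbed; I did not check the other bystanders again at the end. The contact force after backing off was about zero, within sensor noise.
- **Grip reading:** the gripper read 35 mm on the 36 mm roller. I took that as sensor bias, because the roller did not slip.

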